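Set up the gel casting table: stand the frame, wedge the plate off its base

TASK

Take the green casting frame from its drying rest and stand it upright on its long thin edge, top edge up, in the channel on the hinged aluminium plate, and let go of it while the plate still rests on its base. Then push the yellow wedge, thin end first and flat on the bench, under the plate's blue lip until the plate has just lifted off its base (the red line on the wedge comes under the lip's edge), and finish while still gripping the wedge there, with the frame standing untouched, so that a colleague can set the levelling foot. Lift the plate with the wedge alone and do not shift the other things on the bench.

Things in the scene. Friction and masses are not known exactly. Their poses are not given: they have to be found in the camera images.
- frame_centre (a point): centre of the casting frame: loose flat plate, green border, glass pane, white patch at its top edge; 110 mm long (y), 90 high (z, to the top edge), 16 thick (x), 0.2 kg. Starts leaning on the white rest, top edge towards the table's middle, z 40 deg off vertical. The rest's two arms back only its ends: the middle 60 mm is free behind, to pinch its thickness mid top edge, along its plane
- channel (a point): centre of the channel floor on the hinged aluminium plate (140 x 170 mm, top 26 mm above the bench). Channel runs along y between grey rails 110 mm long, 8 high, 24 apart; x across, z up, +y to the plate's lip. The frame stands here, its length along the channel, its centre 45 mm above this point
- lip (a point): middle of the lower edge of the plate's free end (blue strip), 105 mm from the channel's centre along +y; 16 mm above the bench while the plate rests on its base. x along the lip, +y outwards, away from the hinge. The wedge goes in along -y on the bench, into a tunnel 110 mm wide between the base's black cheeks, 145 deep
- plate (a joint): hinge of the plate, rad: 0 = resting on its base, grows as the lip rises. The hinge line is 170 mm behind the lip, so 0.01 rad is 1.7 mm of lip lift. No spring: the plate (0.7 kg) falls back by its weight
- wedge_grip (a point): centre of the grip block (45 mm long in x, 30 wide in y, 40 high; centre 20 above the bench) at the thick end of the loose yellow wedge, 115 mm long, 30 wide, 0.12 kg. +x points to the thin nose, whose end is 92.5 mm from here; the slope starts at the nose 8 mm high and rises 0.3 mm per mm over 70 mm to 29 mm, where the block begins
- wedge_line (a point): red line across the wedge's slope and down its sides, 52.5 mm from the block's centre towards the nose, 20 mm above the bench: with the line exactly under the lip's edge the lip is raised 4 mm
- frame: the casting frame itself; origin at the middle of its bottom edge, axes as for its centre
- wedge: the wedge itself; origin on its underside, 35 mm from the block's centre towards the nose, axes as for the block's centre
- reagent: bystander, loose: amber reagent bottle, blue cap, 64 mm across, 150 high; origin at the centre of its underside
- beaker: bystander, loose: open glass beaker, 72 mm across, 85 high; origin at the centre of its underside
- block: bystander, loose: flat black rubber block 60 x 40 x 18 mm, not the wedge; origin at the centre of its underside
- tipbox: bystander, loose: blue pipette-tip box 85 x 120 x 70 mm with clear lid; origin at the centre of its underside
- tuberack: bystander, loose: orange tube rack 60 x 160 mm, 67 high with its capped tubes; origin at the centre of its underside
- jar: bystander, loose: white jar, 56 mm across, 70 high; origin at the centre of its underside
There are look-alikes about, which are no part of the job. Of the things like the frame, leave any that is brown; of the rest the larger one is meant. What is shaped like the wedge but pink is not meant.

How it is judged:
By the outcome, as a careful person would: the job done as asked, in the order asked, and still so for the second after the job is handed in, while the arm keeps its last pose, push and grip.
It also fails if it takes over 54 s, if anything falls off the work surface, if the arm or the gripper's body presses on something with over 40 N, if the wrist force passes 120 N, or if a joint passes its speed limit or range.

ROBOT

A 6-joint arm with a two-finger parallel gripper is mounted at the origin on the work surface. World frame = base frame: x ahead of the robot, y to its left, z up, the work surface at z = 0. Lengths are in m, angles in rad, forces in N, time in s.
With the tool pointing down it reaches from about 0.375 to 0.975 m from the base axis. Payload 3.8 kg.
Tool frame: the origin (TCP) lies midway between the tips of the shut fingers; the grasp point (between the pads) lies 19 mm behind it (r.grasp_offset is the distance from the TCP to the grasp point, in m); z points along the fingers, y is the line along which they close (so a half turn about z gives the same grasp; the last joint's range is limited). The gripper opens to 88 mm and grips with 3 to 60 N. Pads are 18 mm wide; open, the fingers measure 123 mm over their backs; the gripper's body (75 mm by 187 mm) begins 45 mm behind the grasp point.
Start: joints at [1.064, 0.264, 1.604, -0, 1.274, -0.037], TCP at [0.306, 0.602, 0.239] pointing down, gripper open.
Joint ranges: [-2.63, 2.63], [-0.94, 2.18], [0.31, 2.57], [-1.31, 4.45], [0, 2.66], [-2.55, 2.55]. Speed limits (rad/s): [2.57, 2.57, 3.14, 3.14, 3.14, 3.14].

INTERFACE

Orientations are given as a unit quaternion [x, y, z, w].
In Python, from plant import r gives the robot as it stands.
- The arm moves only by the tool drive_tool, never from a script. Its argument "rows" is one flat list of numbers, 5 for each row, row after row: the opening, from 0 (shut) to 1 (fully open), then the shift along the tool's x, y, z in m, then the turn about the tool's z in degrees. A call has 1 to 20 rows; each row shifts and turns the commanded pose from where the row before left it, along the tool's axes as they then stand; what a row does not reach is not made up. A row lasts 1/10 s, in which the tool goes at most 50 mm and 8.59 degrees, less where a joint would pass 70% of its speed; a pose out of reach is approached as far as the arm can. A call is refused whole if a number of a shift passes 0.05 or a number of a turn 8.59, either way. A call with a gripper value outside its range is refused whole. The fingers move at their own pace and stop on an object; "force" is the grip in N (left out, the last holds). Time passes only in rows, so rows that do not move let the fingers close. It gives the time, the measured TCP pose, the force, the opening and the grip force at its end, in the units of the state.
- r.sense(): the state, without advancing time (a new reading comes with each control period).
- r.capture(name): name is "side" or "top"; returns a dict with "color" (384x512x3 uint8, red, green, blue), "range_z" (384x512 float32, m along the optical axis (not along the pixel's ray), 0 where there is no reading), "intrinsics" (3x3 intrinsics, pixels), "rvec" (rotation vector, rad) and "tvec" (3), from world to camera coordinates, as OpenCV has them. Camera axes: x right, y down, z forward; pixel columns grow to the right and rows downward; lengths in m; the calibration is good to about 2 mm. A picture is of the moment at which its call begins.
- r.sign_off(): hands the job in; it is judged then, once.
The state is a dict: "time": time; "joints": joint angles; "qvel": joint speeds; "effort": joint torques, N m; "position": TCP position; "tool_rot": TCP orientation; "wrist_force": force on the tool from outside, world axes, zero at the start; "moment": the same for the moment, N m; "opening": opening from 0.0 (shut) to 1.0 (fully open); "finger_force": force on a finger pad.
Only numpy, scipy, OpenCV 4.12 (cv2) and the standard library are available. Lean on these libraries where they do the work, as an engineer would, in place of code of your own. Each camera call takes 0.05 s, during which the arm holds its last target. There are 200 camera calls.

## Working session

There is one attempt and no reset: what is moved stays moved. The work goes in short steps, Python scripts to look and compute and a tool call to move; the robot and the scene stay as the last step left them, time stands still between calls to the robot, and variables do not carry over. Pictures are saved under pics/ and viewed, at most 10 in all, crops included, and the job is handed in when it is done.

Besides the shell and the picture viewer there is one more tool, called after "Emit:" as a command line: name --argument value ..., lists and objects as JSON in quotes. drive_tool: Moves the arm, as the interface text tells. Its arguments: {"type":"object","properties":{"rows":{"type":"array"},"force":{"type":"number"}},"required":["rows"]}

```bash
mkdir -p pics; ls; python3 - <<'E'
from plant import r
import cv2,numpy as np
for n in("top","side"):
    c=r.capture(n); np.savez(f"pics/{n}0.npz",**c); cv2.imwrite(f"pics/{n}0.png",cv2.resize(c["color"][:,:,::-1],(800,600),interpolation=cv2.INTER_CUBIC))
    print(n,c["intrinsics"].round(1).tolist(),c["rvec"],c["tvec"])
s=r.sense();print(s,r.grasp_offset)
E
```

```text
pics
top [[412.3, 0.0, 258.2], [0.0, 412.3, 193.1], [0.0, 0.0, 1.0]] [ 2.16046027 -2.15129361  0.11631216] [0.08074574 0.56768403 1.3026112 ]
side [[368.5, 0.0, 259.7], [0.0, 368.5, 188.1], [0.0, 0.0, 1.0]] [ 2.25544539 -0.21198389  0.12693271] [-0.52539867  0.1530187   0.96838191]
{'time': 0.1, 'joints': array([ 1.06409422e+00,  2.64692023e-01,  1.60520844e+00, -5.38338354e-06,
        1.27372794e+00, -3.69061490e-02]), 'qvel': array([-0.00034394, -0.00147758, -0.00372167,  0.00021119, -0.00151002,
        0.00106904]), 'effort': array([ 6.59699026e-05, -5.03620577e+01, -3.58070719e+01,  7.31021189e-02,
        2.33659870e-02, -7.14479143e-05]), 'position': array([0.30527209, 0.60130845, 0.23751861]), 'tool_rot': array([ 2.32742879e-01,  9.72537771e-01, -9.81200177e-04, -2.70790839e-04]), 'wrist_force': array([ 0.62085121, -0.06427709, -0.41088203]), 'moment': array([ 0.00247964, -0.02532947, -0.0080033 ]), 'finger_force': 0.0, 'opening': 0.9993198810281437} 0.0187
```

View pics/top0.png

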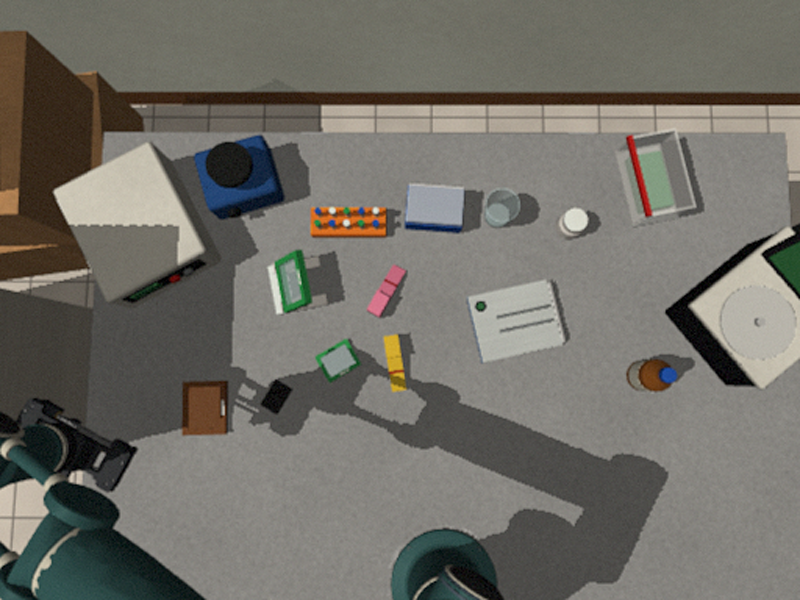

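View pics/side0.png

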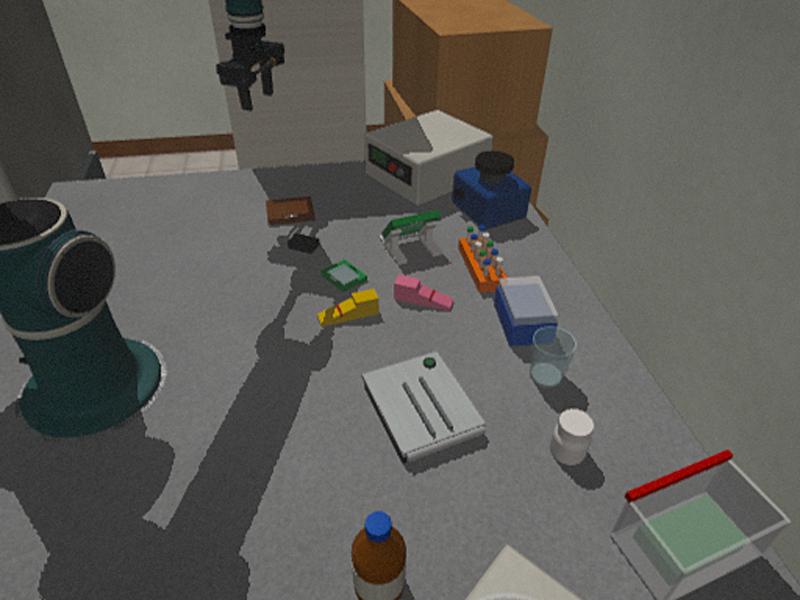

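The top view (800x600) shows a green-framed plate on a white rest at (290,280), a smaller flat green one at (338,360) and a brown one at (205,407). The yellow wedge is at (395,362), a pink look-alike at (387,290), and the plate with its rails at (517,320). In the side view the same things sit at (412,228), (345,275), (290,210), (350,308), (423,293) and (425,405). By the description, the frame is the larger green one on the rest and the wedge is the yellow one. I'll confirm both in an enlarged crop.

```bash
cat > h.py <<'E'
import numpy as np,cv2
def load(p): return dict(np.load(p))
def cam(c):
    R=cv2.Rodrigues(c["rvec"])[0]; return c["intrinsics"],R,c["tvec"].ravel()
def ray(c,uv):
    K,R,t=cam(c); uv=np.atleast_2d(uv).astype(float)
    d=np.c_[uv,np.ones(len(uv))]@np.linalg.inv(K).T@R; return -R.T@t,d
def onz(c,uv,z):
    o,d=ray(c,uv); return o+d*((z-o[2])/d[:,2])[:,None]
def cloud(c):
    K,R,t=cam(c); Z=c["range_z"]; v,u=np.mgrid[:Z.shape[0],:Z.shape[1]]
    o,d=ray(c,np.c_[u.ravel(),v.ravel()]); return (o+d*Z.ravel()[:,None]).reshape(*Z.shape,3)
def proj(c,p):
    return cv2.projectPoints(np.atleast_2d(p).astype(float),c["rvec"],c["tvec"],c["intrinsics"],None)[0][:,0]
def hsv(c): return cv2.cvtColor(c["color"],cv2.COLOR_RGB2HSV)
E
python3 - <<'E'
from h import *
t=load("pics/top0.npz");s=load("pics/side0.npz")
a=t["color"][150:260,160:370,::-1]; b=s["color"][125:300,200:330,::-1]
a=cv2.resize(a,(480,252),interpolation=cv2.INTER_CUBIC); 
A=cv2.resize(t["color"][150:260,165:275,::-1],(400,400),interpolation=cv2.INTER_CUBIC)
B=cv2.resize(s["color"][130:220,205:300,::-1],(400,400),interpolation=cv2.INTER_CUBIC)
cv2.imwrite("pics/crop1.png",np.hstack([A,B]))
A=cv2.resize(t["color"][170:240,290:370,::-1],(400,350),interpolation=cv2.INTER_CUBIC)
B=cv2.resize(s["color"][220:300,225:315,::-1],(400,350),interpolation=cv2.INTER_CUBIC)
cv2.imwrite("pics/crop2.png",np.hstack([A,B]))
E
```

```text
(no output)
```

View pics/crop1.png

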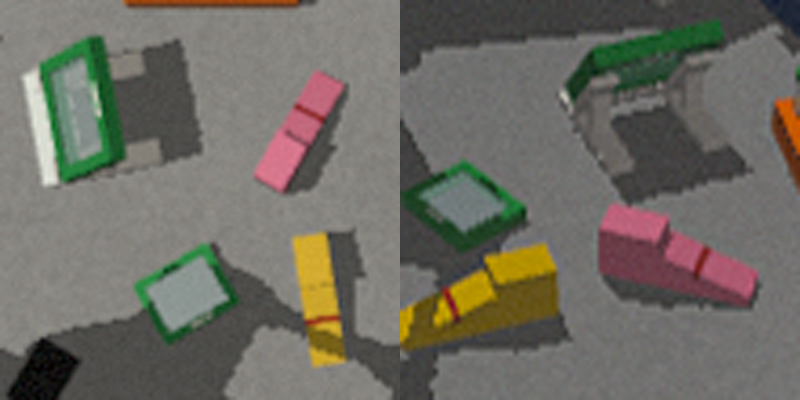

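View pics/crop2.png

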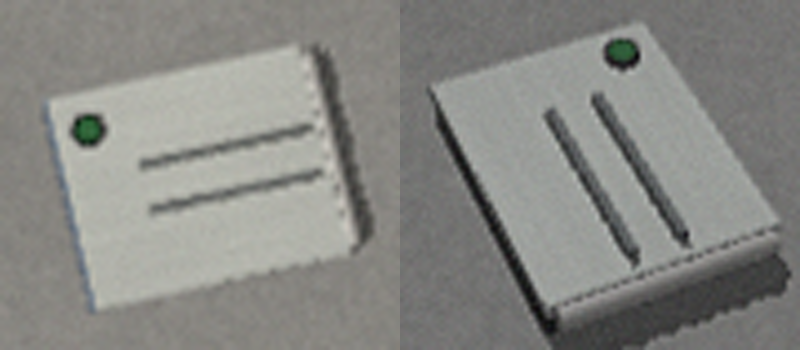

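The crops confirm the choice. The frame is the large green one on the white rest: in crop 1 its glass face is at left (75,115), its top edge runs along (112,110) and it leans towards −y. The smaller green one lies flat at (187,290). The wedge is the yellow one, with its block at (312,258), red line at (323,321) and nose at (327,362); the pink one at (300,130) is not meant. Crop 2 shows the blue lip on the plate's left edge (70,205) and the hinge at right. Next I'll measure.

```bash
python3 - <<'E'
from h import *
np.set_printoptions(precision=4,suppress=True)
t=load("pics/top0.npz");s=load("pics/side0.npz")
for n,c,roi in(("top",t,(190,235,165,210)),("side",s,(238,290,130,172))):
    P=cloud(c);H=hsv(c);x0,x1,y0,y1=roi
    g=np.zeros(H.shape[:2],bool);g[y0:y1,x0:x1]=True
    # frame: green
    m=g&(H[...,0]>50)&(H[...,0]<80)&(H[...,1]>120)
    # keep biggest component
    k,l,st,_=cv2.connectedComponentsWithStats(m.astype(np.uint8));i=1+st[1:,4].argmax();m=l==i
    p=P[m&(c["range_z"]>0)];print(n,"green px",st[i],len(p),"z",np.percentile(p[:,2],[1,50,99]))
    ii=np.argsort(p[:,2]);np.save(f"pics/{n}green.npy",p)
    if n=="top":
        # plane RANSAC-ish: iterative fit
        q=p.copy()
        for _ in range(8):
            ce=q.mean(0);nn=np.linalg.svd(q-ce)[2][2];d=abs((p-ce)@nn);q=p[d<max(.003,np.median(d))]
        nn*=np.sign(nn[2]);print("front plane n",nn,"elev",np.degrees(np.arcsin(nn[2])),"yaw",np.degrees(np.arctan2(nn[1],nn[0])),len(q),"c",ce)
        ct=cv2.findContours(m.astype(np.uint8),0,1)[0][0]
        print("quad px",cv2.boxPoints(cv2.minAreaRect(ct)))
H=hsv(t);P=cloud(t)
for name,lo,hi,roi in(("yellow",(20,120,90),(32,255,255),(240,265,208,255)),):
    m=cv2.inRange(H,lo,hi)>0;x0,x1,y0,y1=roi;g=np.zeros_like(m);g[y0:y1,x0:x1]=1;m&=g
    p=P[m&(t["range_z"]>0)]
    print("yellow n",len(p),"z",np.percentile(p[:,2],[1,50,99]))
    b=p[p[:,2]>.036];print("block top",len(b),cv2.minAreaRect((b[:,:2]*1000).astype(np.float32)))
    print("all",cv2.minAreaRect((p[:,:2]*1000).astype(np.float32)))
x=t["color"].astype(int);R,G,B=x[...,0],x[...,1],x[...,2]
m=(R>1.6*G)&(R>1.6*B)&(R>60);m[:225]=0;m[250:]=0;m[:,:240]=0;m[:,265:]=0
print("line px",np.argwhere(m)[:,::-1].mean(0),"xyz",P[m].mean(0),m.sum())
# plate
Pz=P[...,2];m=(abs(Pz-.026)<.004);m[:170]=0;m[240:]=0;m[:,:290]=0;m[:,370:]=0
k,l,st,_=cv2.connectedComponentsWithStats(m.astype(np.uint8));i=1+st[1:,4].argmax();m=l==i
p=P[m];print("plate z",np.median(p[:,2]),cv2.minAreaRect((p[:,:2]*1000).astype(np.float32)))
# pixel-based plate rectangle from brightness
v=(x.min(2)>125).astype(np.uint8);v[:170]=0;v[240:]=0;v[:,:290]=0;v[:,370:]=0
k,l,st,_=cv2.connectedComponentsWithStats(v);i=1+st[1:,4].argmax();ct=cv2.findContours((l==i).astype(np.uint8),0,1)[0];ct=max(ct,key=len)[:,0]
w=onz(t,ct,.026)[:,:2]*1000;print("plate bright",cv2.minAreaRect(w.astype(np.float32)))
d=(x.max(2)<115)&(cv2.erode(cv2.morphologyEx((l==i).astype(np.uint8),cv2.MORPH_CLOSE,np.ones((9,9))),np.ones((5,5)))>0)
k,l2,st,ce=cv2.connectedComponentsWithStats(d.astype(np.uint8))
for j in range(1,k):
    if st[j,4]>15:
        uv=np.argwhere(l2==j)[:,::-1];w=onz(t,uv,.034);print("dark",st[j],cv2.minAreaRect((w[:,:2]*1000).astype(np.float32)))
b=(B>R+25)&(B>G+10);b[:170]=0;b[240:]=0;b[:,:290]=0;b[:,310:]=0
uv=np.argwhere(b)[:,::-1];w=onz(t,uv,.022)[:,:2];print("lip n",len(uv),w.mean(0),cv2.fitLine((w*1000).astype(np.float32),2,0,.01,.01).ravel())
E
```

```text
top green px [190 165   9  32 158] 157 z [0.0694 0.0897 0.0982]
front plane n [-0.1073  0.6558  0.7473] elev 48.35391930405072 yaw 99.2940117735189 78 c [0.5866 0.2843 0.0875]
quad px [[190. 165.]
 [198. 165.]
 [198. 196.]
 [190. 196.]]
side green px [245 135  37  17 164] 164 z [0.0341 0.088  0.0951]
yellow n 323 z [-0.0038  0.0245  0.0448]
block top 107 ((474.83013916015625, 106.00154113769531), (44.690242767333984, 29.478744506835938), 8.99569034576416)
all ((442.9046630859375, 102.0577621459961), (117.47248840332031, 32.03935241699219), 8.688862800598145)
line px [252.7857 237.6429] xyz [0.4238 0.1    0.02  ] 14
plate z 0.02508691319816181 ((530.413330078125, -151.42318725585938), (139.7913055419922, 180.97898864746094), 12.865030288696289)
plate bright ((532.8428955078125, -149.4865264892578), (224.96412658691406, 259.9246520996094), 0.1778433620929718)
dark [352 179  13  41 136] ((550.9690551757812, -240.73924255371094), (132.3018798828125, 13.785422325134277), 11.643131256103516)
dark [304 193   7   6  36] ((560.0558471679688, -74.92078399658203), (16.2803897857666, 19.477256774902344), 0.20976600050926208)<stdin>:45: RuntimeWarning: Mean of empty slice.
  ret = um.true_divide(
Traceback (most recent call last):
cv2.error: OpenCV(4.12.0) /io/opencv/modules/imgproc/src/linefit.cpp:50: error: (-215:Assertion failed) count > 0 in function 'fitLine2D_wods'
```

```bash
python3 - <<'E'
from h import *
np.set_printoptions(precision=4,suppress=True)
t=load("pics/top0.npz");s=load("pics/side0.npz")
H=hsv(t);P=cloud(t);x=t["color"].astype(int)
def box(m,x0,x1,y0,y1):
    g=np.zeros(m.shape,bool);g[y0:y1,x0:x1]=1;return m&g
m=box((H[...,0]>50)&(H[...,0]<85)&(H[...,1]>110),168,208,152,206)
k,l,st,_=cv2.connectedComponentsWithStats(m.astype(np.uint8));i=1+st[1:,4].argmax();m=l==i
ct=max(cv2.findContours(m.astype(np.uint8),0,1)[0],key=len);fill=np.zeros(m.shape,np.uint8);cv2.drawContours(fill,[ct],-1,1,-1)
p=P[m&(t["range_z"]>0)];print("green",st[i],"z",np.percentile(p[:,2],[1,10,50,90,99]))
q=p
for _ in range(10):
    ce=q.mean(0);nn=np.linalg.svd(q-ce)[2][2];q=p[abs((p-ce)@nn)<.004]
nn*=np.sign(nn[2]);print("plane",nn,"tilt from vert",90-np.degrees(np.arccos(nn[2])),"yaw",np.degrees(np.arctan2(nn[1],nn[0])),len(q),len(p))
u=np.cross([0,0,1],nn);u/=np.linalg.norm(u);w=np.cross(nn,u) # u horizontal along length, w up-plane
a=(q-ce)@u;b=(q-ce)@w;r_=cv2.minAreaRect(np.c_[a,b].astype(np.float32)*1000);print("in-plane",r_,np.ptp(a),np.ptp(b))
# robust mid extents using ray/plane of outline
o,d=ray(t,ct[:,0]);X=o+d*(((ce-o)@nn)/(d@nn))[:,None]
A=(X-ce)@u;B=(X-ce)@w;print("outline a",A.min(),A.max(),"b",B.min(),B.max())
am=(a.min()+a.max())/2;top=ce+am*u+b.max()*w;bot=ce+am*u+b.min()*w
print("u",u,"w",w,"front top mid",top,"front bottom mid",bot,"top back",top-.016*nn)
print("centre est from top",top-.045*w-.008*nn,"from bottom",bot+.045*w-.008*nn,"heights frame: centre z expect",)
# rails
v=box(x.max(2)<150,315,362,185,220)
print("hsv plate V sample",x[205,320],x[200,330])
gray=x.mean(2);pl=cv2.medianBlur(gray.astype(np.uint8),15);v=box(gray<pl-25.,314,356,190,218)
k,l,st,_=cv2.connectedComponentsWithStats(v.astype(np.uint8))
for j in range(1,k):
    if st[j,4]>12:
        uv=np.argwhere(l==j)[:,::-1].astype(float);W=onz(t,uv,.034)[:,:2]*1000;f=cv2.fitLine(W.astype(np.float32),2,0,.01,.01).ravel()
        e=(W-f[2:])@f[:2];print("dark",st[j],"dir",np.degrees(np.arctan2(f[1],f[0])),"mid",f[2:]+f[:2]*(e.min()+e.max())/2,"len",np.ptp(e))
bl=box((x[...,2]>x[...,0]+12),290,315,185,240);uv=np.argwhere(bl)[:,::-1].astype(float);W=onz(t,uv,.021)[:,:2]*1000
print("lip",len(uv),W.mean(0),cv2.minAreaRect(W.astype(np.float32)))
c=np.array([530.41,-151.42]);th=np.radians(12.87);print("rect lip end",c+90.5*np.array([-np.sin(th),np.cos(th)]),"hinge end",c-90.5*np.array([-np.sin(th),np.cos(th)]))
E
```

```text
green [176 160  23  40 334] z [0.0059 0.0304 0.0849 0.0942 0.0978]
plane [-0.1629  0.7437  0.6483] tilt from vert 40.41686194014467 yaw 102.3573602603392 243 331
in-plane ((-2.2247085571289062, -5.081081390380859), (96.36409759521484, 110.55896759033203), 89.7992935180664) 0.11036989349149752 0.09655193905479328
outline a -0.058289706583168316 0.053264074202515874 b -0.05126412479860058 0.058451777703522424
u [-0.9768 -0.214   0.    ] w [ 0.1388 -0.6333  0.7613] front top mid [0.6107 0.2846 0.0981] front bottom mid [0.5973 0.3457 0.0246] top back [0.6133 0.2727 0.0877]
centre est from top [0.6058 0.3071 0.0586] from bottom [0.6049 0.3113 0.0537] heights frame: centre z expect
hsv plate V sample [181 182 175] [ 96 100  96]
dark [318 195  35   9  81] dir -77.4915 mid [ 549.2676 -165.1215] len 113.17434380498068
dark [320 204  35   9  82] dir -77.3682 mid [ 520.0885 -171.0673] len 112.88107199300651
lip 48 [509.3015 -64.9112] ((512.50830078125, -71.66709899902344), (133.22987365722656, 21.818073272705078), 10.857563972473145)
rect lip end [510.2521 -63.1935] hinge end [ 550.5679 -239.6465]
```

```bash
python3 - <<'E'
from h import *
np.set_printoptions(precision=1,suppress=True,linewidth=170)
t=load("pics/top0.npz");s=load("pics/side0.npz")
e=np.array([-.2147,.9767]);u=np.array([.9767,.2147]);T=np.array([.6107,.2846])
for n,c in(("top",t),("side",s)):
    P=cloud(c).reshape(-1,3);C=c["color"].reshape(-1,3);S=(P[:,:2]-T)@e*1000;A=(P[:,:2]-T)@u*1000
    for lo in(-45,-5,30):
        k=(A>lo)&(A<lo+14)&(S>-80)&(S<100)&(P[:,2]>.004)&(P[:,2]<.2)&(c["range_z"].ravel()>0)
        o=np.argsort(S[k]);print(n,"A~",lo+7);print("\n".join(f"s{a:6.1f} z{z*1000:6.1f} {col}" for a,z,col in list(zip(S[k][o],P[k][o,2],C[k][o].tolist()))[::2]))
E
```

```text
top A~ -38
s -33.1 z   4.7 [75, 73, 70]
s -28.4 z   9.7 [120, 115, 108]
s -26.5 z  10.2 [129, 123, 114]
s -24.0 z   4.4 [139, 134, 126]
s -23.1 z   8.6 [134, 130, 121]
s -21.0 z  13.2 [134, 128, 120]
s -18.6 z   9.3 [128, 125, 116]
s -17.5 z  10.8 [133, 128, 118]
s -15.2 z   7.3 [124, 118, 113]
s -14.2 z  10.2 [133, 128, 119]
s -11.1 z   5.5 [136, 131, 121]
s  -9.9 z   6.6 [131, 127, 119]
s  -7.9 z   6.4 [135, 128, 120]
s  -7.7 z  82.4 [86, 101, 83]
s  -6.7 z   6.5 [132, 129, 120]
s  -6.0 z   6.6 [133, 128, 120]
s  -5.2 z  86.8 [31, 83, 41]
s  -4.0 z  87.2 [24, 86, 39]
s  -3.9 z  95.9 [24, 88, 43]
s  -3.3 z  86.2 [27, 86, 39]
s  -1.7 z  92.9 [23, 83, 39]
s  -1.2 z   4.5 [133, 129, 121]
s  -0.5 z  92.8 [27, 84, 39]
s   0.0 z  93.5 [28, 85, 42]
s   1.1 z   6.7 [132, 130, 121]
s   1.5 z  92.0 [21, 84, 39]
s   2.7 z  91.8 [28, 86, 42]
s   4.4 z  93.2 [31, 104, 47]
s   5.0 z  97.5 [35, 120, 55]
s   6.5 z  95.4 [34, 121, 55]
s   8.6 z  89.1 [36, 128, 56]
s  10.2 z  85.7 [47, 134, 68]
s  13.5 z  79.8 [129, 148, 132]
s  14.9 z  78.8 [110, 144, 115]
s  17.1 z  76.2 [143, 147, 145]
s  19.4 z  
[... 8655 characters left out ...]
0 z   6.2 [106, 104, 98]
s  17.2 z   8.1 [97, 92, 92]
s  19.6 z  39.2 [80, 80, 76]
s  20.1 z  22.0 [82, 86, 82]
s  20.7 z  34.2 [84, 82, 82]
s  23.0 z  53.4 [72, 76, 71]
s  25.9 z  49.1 [49, 74, 58]
s  26.8 z   6.1 [93, 90, 85]
s  29.8 z  33.7 [89, 83, 85]
s  29.8 z   7.1 [93, 89, 91]
s  30.7 z  27.8 [77, 75, 74]
s  34.9 z   8.6 [104, 103, 98]
s  35.9 z  21.7 [78, 80, 75]
s  37.6 z   5.6 [100, 96, 91]
s  37.8 z  18.3 [75, 72, 71]
s  38.9 z  23.8 [92, 87, 86]
s  41.4 z  31.4 [36, 70, 48]
s  42.5 z   4.9 [89, 84, 81]
s  43.1 z   6.8 [110, 108, 104]
s  43.3 z  25.8 [44, 66, 45]
s  44.8 z  10.8 [90, 86, 84]
s  44.9 z   7.4 [85, 85, 82]
s  46.0 z  19.5 [75, 75, 73]
s  53.0 z  11.1 [109, 101, 101]
```

The measurements agree with the given sizes:

| Item | Measured | Check |
|---|---|---|
| Frame tilt | 40.4° off vertical | 40° given |
| Frame normal | yaw 102.4° | |
| Frame length | 110 mm | 110 mm given |
| Frame top edge | about (0.611, 0.285, 0.098) | |
| Channel centre | (0.534, −0.168), plate yaw 12.6° | lip then comes out at (0.512, −0.066), matching the blue strip |
| Wedge block centre | (0.475, 0.106) at z 0.04 (top face), nose at yaw 188.7° | red line lands at z 0.020, as given |

The moves only allow a vertical tool. I'll pinch the top edge lightly and swing the frame upright about its bottom edge.

Emit:
drive_tool --rows '[0.68,0,0,0,-7.86,0.68,0,0,0,-7.86,0.68,0,0,0,-7.86,0.68,0,0,0,-7.86,0.68,0,0,0,-7.86,0.68,-0.0255,-0.0408,0,0,0.68,-0.0255,-0.0408,0,0,0.68,-0.0255,-0.0408,0,0,0.68,-0.0255,-0.0408,0,0,0.68,-0.0255,-0.0408,0,0,0.68,-0.0255,-0.0408,0,0,0.68,-0.0255,-0.0408,0,0,0.68,-0.0255,-0.0408,0,0,0.68,-0.0255,-0.0408,0,0,0.68,0,0,0,0,0.68,0,0,0,0]' --force 3

```text
time: 1.7
position: [0.6088, 0.2912, 0.2378]
tool_rot: [-0.106, 0.994, 0.0, -0.001]
wrist_force: [0.1, 0.8, 1.0]
opening: 0.679
finger_force: 0.0
```

Emit:
drive_tool --rows '[0.68,0,0,0.04,0,0.68,0,0,0.04,0,0.68,0,0,0.03,0,0.68,0,0,0.02,0,0.68,0,0,0.018,0,0.68,0,0,0.018,0,0.68,0,0,0,0]'

```text
time: 2.4
position: [0.606, 0.2924, 0.0696]
tool_rot: [-0.108, 0.994, -0.001, -0.002]
wrist_force: [-0.3, -0.7, -0.9]
opening: 0.684
finger_force: 0.0
```

```bash
python3 - <<'E'
from plant import r
import cv2,numpy as np
out=[]
for n,(x0,x1,y0,y1) in(("top",(150,250,130,230)),("side",(210,330,100,220))):
    c=r.capture(n); out.append(cv2.resize(c["color"][y0:y1,x0:x1,::-1],(400,400),interpolation=cv2.INTER_CUBIC))
cv2.imwrite("pics/g1.png",np.hstack(out));s=r.sense();print(s["position"],s["wrist_force"])
E
```

```text
[0.60833336 0.29286988 0.07276935] [ 0.6816168  -0.71605832  0.7399357 ]
```

View pics/g1.png

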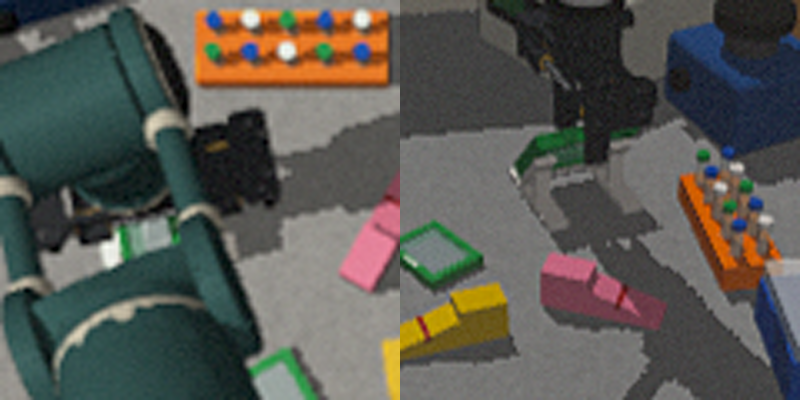

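The side half shows the near finger at (597,120) behind the frame's top edge, midway between the rest's arms, with the other finger in front. Now I'll close lightly.

Emit:
drive_tool --rows '[0.1,0,0,0,0,0.1,0,0,0,0,0.1,0,0,0,0,0.1,0,0,0,0,0.1,0,0,0,0]' --force 3

```text
time: 3.0
position: [0.6092, 0.292, 0.0735]
tool_rot: [-0.108, 0.994, -0.0, 0.001]
wrist_force: [0.5, -2.5, 3.0]
opening: 0.347
finger_force: 3.0
```

Opening 0.347 is 30.5 mm, about what a 40° tilt should give. Next I swing it upright along the arc.

Emit:
drive_tool --rows '[0.1,0,0.005,0,0,0.1,0,0.004,-0.001,0,0.1,0,0.004,-0.002,0,0.1,0,0.004,-0.002,0,0.1,0,0.004,-0.0025,0,0.1,0,0.005,-0.003,0,0.1,0,0,0,0]'

```text
time: 3.7
position: [0.6034, 0.3185, 0.0841]
tool_rot: [-0.108, 0.994, 0.0, 0.001]
wrist_force: [0.4, -1.0, 0.6]
opening: 0.431
finger_force: 0.4
```

```bash
python3 - <<'E'
from plant import r
import cv2,numpy as np
out=[]
for n,(x0,x1,y0,y1) in(("top",(150,250,130,230)),("side",(225,325,105,205))):
    c=r.capture(n); np.savez(f"pics/{n}1.npz",**c); out.append(cv2.resize(c["color"][y0:y1,x0:x1,::-1],(400,400),interpolation=cv2.INTER_CUBIC))
cv2.imwrite("pics/g2.png",np.hstack(out));s=r.sense();print(s["position"],s["wrist_force"],s["opening"],s["finger_force"])
E
```

```text
[0.60271951 0.31800378 0.08303993] [ 0.05379323 -1.1590795   0.46099601] 0.3019428978980511 0.36320213810540736
```

View pics/g2.png

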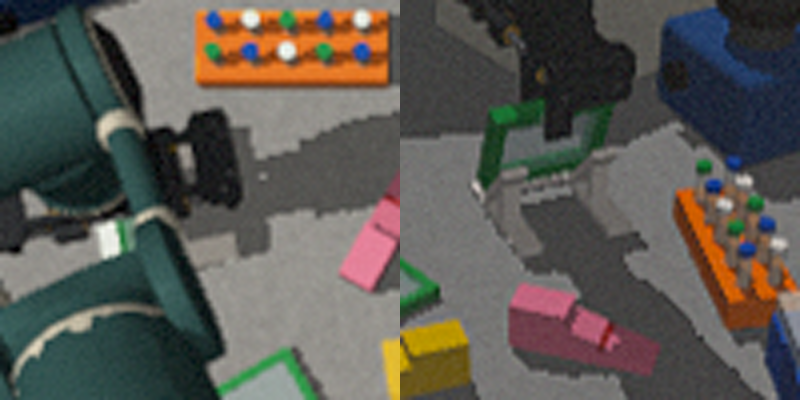

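The frame is now nearly upright between the fingers (side half, 545,140), and the opening is shrinking. I'll let it close fully.

Emit:
drive_tool --rows '[0.05,0,0.003,0,0,0.05,0,0.003,-0.001,0,0.05,0,0.003,0,0,0.05,0,0.003,0,0,0.05,0,0,0,0,0.05,0,0,0,0]' --force 5

```text
time: 4.4
position: [0.6001, 0.3299, 0.084]
tool_rot: [-0.108, 0.994, 0.0, -0.0]
wrist_force: [-0.4, 0.6, 0.4]
opening: 0.189
finger_force: 5.0
```

Opening 0.189 is 16.6 mm, so the pads are flush and the frame is upright. I'll firm the grip, lift, and measure the frame in the hand.

Emit:
drive_tool --rows '[0.05,0,0,0,0,0.05,0,0,0,0,0.05,0,0,-0.01,0,0.05,0,0,-0.02,0,0.05,0,0,-0.03,0,0.05,0,0,-0.03,0,0.05,0,0,-0.02,0,0.05,0,0,0,0,0.05,0,0,0,0]' --force 25

```text
time: 5.3
position: [0.6003, 0.3289, 0.1942]
tool_rot: [-0.108, 0.994, -0.0, 0.0]
wrist_force: [-0.3, -0.1, -2.4]
opening: 0.184
finger_force: 24.5
```

```bash
python3 - <<'E'
from plant import r
from h import *
np.set_printoptions(precision=4,suppress=True)
out=[]
for n,(x0,x1,y0,y1) in(("top",(140,260,120,240)),("side",(225,325,75,175))):
    c=r.capture(n); np.savez(f"pics/{n}2.npz",**c); out.append(cv2.resize(c["color"][y0:y1,x0:x1,::-1],(400,400),interpolation=cv2.INTER_CUBIC))
    H=hsv(c);P=cloud(c);m=(H[...,0]>50)&(H[...,0]<85)&(H[...,1]>90)&(P[...,2]>.05)&(np.linalg.norm(P[...,:2]-[.6,.33],axis=2)<.09)
    k=m.sum();p=P[m];print(n,k)
    if k>10:
        e=np.array([-.2147,.9767]);u=np.array([.9767,.2147]);q=p[:,:2]-r.sense()["position"][:2]
        print("s",np.percentile(q@e,[1,50,99]),"A",np.percentile(q@u,[1,50,99]),"z",np.percentile(p[:,2],[0,1,50,99,100]))
        ct=max(cv2.findContours(m.astype(np.uint8),0,1)[0],key=len);print("quad",cv2.minAreaRect(ct))
        ce=p.mean(0);print(np.linalg.svd(p-ce)[2][2])
cv2.imwrite("pics/g3.png",np.hstack(out));s=r.sense();print(s["position"],s["opening"],s["finger_force"])
E
```

```text
top 201
s [-0.0575 -0.0064  0.0553] A [-0.0793 -0.0311  0.0403] z [0.2207 0.2216 0.5512 0.5765 0.578 ]
quad ((170.5811004638672, 185.4864959716797), (11.343530654907227, 1.64398992061615), 80.53767395019531)
[ 0.6557  0.7535 -0.048 ]
side 438
s [-0.0843 -0.0057  0.0072] A [-0.054  -0.021   0.0564] z [0.133  0.1337 0.1884 0.4939 0.5138]
quad ((260.5, 110.5), (29.0, 33.0), 90.0)
[ 0.1515 -0.9856 -0.075 ]
[0.5992 0.3286 0.192 ] 0.18248484494067474 24.54636286944151
```

View pics/g3.png

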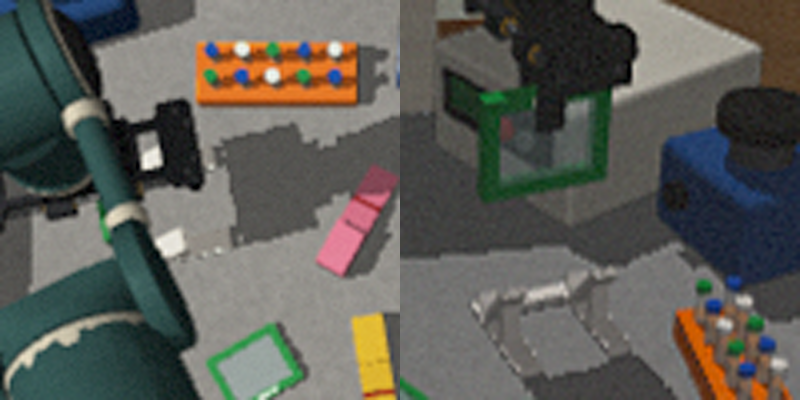

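The frame hangs upright in the grip (side half, corners about 485–605 × 90–195) and the rest is empty. Next I measure its in-hand pose from the side view.

```bash
python3 - <<'E'
from h import *
np.set_printoptions(precision=4,suppress=True)
c=load("pics/side2.npz");pos=np.array([.5995,.3287,.193])
H=hsv(c);P=cloud(c);e=np.array([-.2147,.9767]);u=np.array([.9767,.2147])
m=(H[...,0]>50)&(H[...,0]<85)&(H[...,1]>90)&(P[...,2]>.1)&(P[...,2]<.27)
q=P[m][:,:2]-pos[:2];S=q@e;A=q@u;z=P[m][:,2];k=(abs(S)<.03)&(abs(A)<.08);S,A,z=S[k],A[k],z[k]
f=S<-.002
C=np.c_[A,z,np.ones(len(A))];w=np.ones(len(A),bool)
for _ in range(8):
    x=np.linalg.lstsq(C[w],S[w],rcond=None)[0];w=abs(S-C@x)<.003
print("face plane S=a*A+b*z+c",x,w.sum(),"of",len(A))
print("A range",np.percentile(A[w],[0,1,99,100]),"z",np.percentile(z[w],[0,1,99,100]))
# in-plane via outline cast onto face plane
n=np.r_[e-x[0]*u,-x[1]];d0=x[2]
ct=m.astype(np.uint8);ct[:, :240]=0;ct=max(cv2.findContours(ct,0,1)[0],key=len)[:,0]
o,d=ray(c,ct);on=(o[:2]-pos[:2])@(e-x[0]*u)-x[1]*o[2];dn=d[:,:2]@(e-x[0]*u)-d[:,2]*x[1]
X=o+d*((d0-on)/dn)[:,None];a=(X[:,:2]-pos[:2])@u;zz=X[:,2]
r_=cv2.minAreaRect(np.c_[a,zz].astype(np.float32)*1000);print("rect",r_)
for lo,hi in((-.05,-.02),(-.02,.01),(.01,.045)):
    kk=(a>lo)&(a<hi);print("bottom z in",lo,hi,zz[kk].min(),np.sort(zz[kk])[:4])
E
```

```text
face plane S=a*A+b*z+c [ 0.0008 -0.0291 -0.0007] 269 of 367
A range [-0.0547 -0.0534  0.0565  0.0576] z [0.1335 0.1338 0.2219 0.2232]
rect ((-1.0902671813964844, 182.4786376953125), (97.59954071044922, 116.4623031616211), 89.86609649658203)
bottom z in -0.05 -0.02 0.13375593188441448 [0.1338 0.1345 0.1353 0.1353]
bottom z in -0.02 0.01 0.13371401853804743 [0.1337 0.1344 0.1345 0.1352]
bottom z in 0.01 0.045 0.1335858450234867 [0.1336 0.1336 0.1344 0.1344]
```

The frame is level and vertical in the hand. Its bottom sits 60 mm below the TCP and its middle is within 1.5 mm of the grip. I'll carry it over the channel and turn it.

Emit:
drive_tool --rows '[0.05,0.00777,-0.0213,0,0,0.05,0.01553,-0.04265,0,0,0.05,0.01553,-0.04265,0,0,0.05,0.01553,-0.04265,0,0,0.05,0.01553,-0.04265,0,0,0.05,0.01553,-0.04265,0,0,0.05,0.01553,-0.04265,0,0,0.05,0.01553,-0.04265,0,0,0.05,0.01553,-0.04265,0,0,0.05,0.01553,-0.04265,0,0,0.05,0.01553,-0.04265,0,0,0.05,0.00777,-0.0213,0,0,0.05,0,0,0,0]'

```text
time: 6.7
position: [0.5323, -0.168, 0.1922]
tool_rot: [-0.106, 0.994, 0.0, -0.002]
wrist_force: [-0.1, 0.8, -1.5]
opening: 0.18
finger_force: 24.9
```

Emit:
drive_tool --rows '[0.05,0,0,0,7.5,0.05,0,0,0,7.5,0.05,0,0,0,7.5,0.05,0,0,0,7.5,0.05,0,0,0,7.5,0.05,0,0,0,7.5,0.05,0,0,0,7.5,0.05,0,0,0,7.5,0.05,0,0,0,7.5,0.05,0,0,0,7.5,0.05,0,0,0,7.5,0.05,0,0,0,7.3,0.05,0,0,0.03,0,0.05,0,0,0.02,0,0.05,0,0,0,0,0.05,0,0,0,0]'

```text
time: 8.3
position: [0.5333, -0.1642, 0.1431]
tool_rot: [0.625, 0.781, -0.0, -0.001]
wrist_force: [1.0, 0.1, -1.8]
opening: 0.18
finger_force: 24.9
```

```bash
python3 - <<'E'
from plant import r
from h import *
np.set_printoptions(precision=4,suppress=True)
ps=[];out=[]
for n,(x0,x1,y0,y1) in(("top",(270,390,140,260)),("side",(215,325,180,290))):
    ps.append(r.sense()["position"]);c=r.capture(n); np.savez(f"pics/{n}3.npz",**c); out.append(cv2.resize(c["color"][y0:y1,x0:x1,::-1],(400,400),interpolation=cv2.INTER_CUBIC))
    H=hsv(c);P=cloud(c);m=(H[...,0]>50)&(H[...,0]<85)&(H[...,1]>90)&(P[...,2]>.06)&(P[...,2]<.2)
    th=np.radians(12.57);X=np.array([np.cos(th),np.sin(th)]);Y=np.array([-np.sin(th),np.cos(th)])
    q=P[m][:,:2]-[.5345,-.1678];z=P[m][:,2];k=(abs(q)<.1).all(1);q=q[k];z=z[k]
    if len(q)>5: print(n,len(q),"X",np.percentile(q@X,[1,50,99]),"Y",np.percentile(q@Y,[1,50,99]),"z",np.percentile(z,[0,1,50,99,100]))
    if n=="side":
        f=cv2.fitLine((q*1000).astype(np.float32),2,0,.01,.01).ravel();print("yaw of length",np.degrees(np.arctan2(f[1],f[0])))
cv2.imwrite("pics/g4.png",np.hstack(out));s=r.sense();print(ps,s["position"],s["tool_rot"])
E
```

```text
top 95 X [-0.0102 -0.0032  0.0053] Y [0.0091 0.0417 0.0558] z [0.0885 0.0908 0.1706 0.1756 0.1786]
side 547 X [-0.009  -0.0047  0.011 ] Y [-0.0548 -0.0382  0.0514] z [0.0848 0.0863 0.1411 0.1748 0.1832]
yaw of length -74.65197
[array([ 0.5333, -0.1642,  0.1431]), array([ 0.5343, -0.1647,  0.1443])] [ 0.5348 -0.165   0.1451] [0.6252 0.7805 0.0003 0.0006]
```

View pics/g4.png

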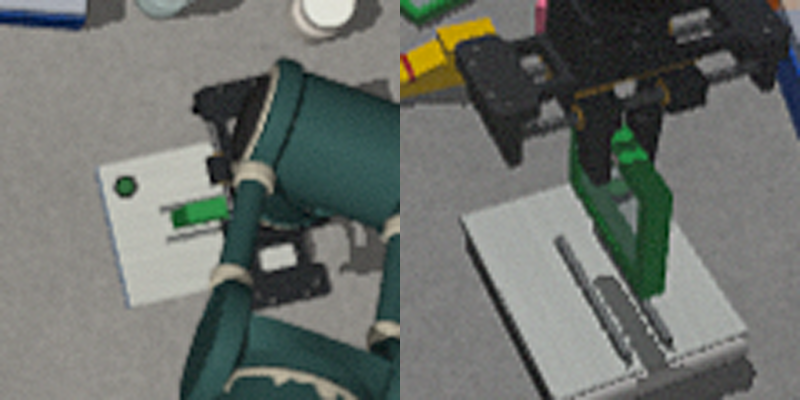

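The top half shows the frame's top edge (200,212) over the channel between the rails; the side half shows the frame (625,215) above the rails. I'll check the across-channel fit numerically before lowering.

```bash
python3 - <<'E'
from h import *
np.set_printoptions(precision=4,suppress=True)
th=np.radians(12.57);X=np.array([np.cos(th),np.sin(th)]);Y=np.array([-np.sin(th),np.cos(th)]);C=np.array([.5345,-.1678])
c=load("pics/top3.npz");H=hsv(c);x=c["color"].astype(int)
m=(H[...,0]>50)&(H[...,0]<85)&(H[...,1]>110);m[:190]=0;m[215:]=0;m[:,:318]=0;m[:,345:]=0
uv=np.argwhere(m)[:,::-1];W=onz(c,uv,.174)[:,:2]-C
for lo in(.01,.02,.03,.04,.05):
    k=(W@Y>lo)&(W@Y<lo+.01)
    if k.any():print("top edge Y",lo,"X",(W[k]@X).min(),(W[k]@X).max(),(W[k]@X).mean())
# near end face in the side view
c=load("pics/side3.npz");H=hsv(c);P=cloud(c);m=(H[...,0]>50)&(H[...,0]<85)&(H[...,1]>90)&(P[...,2]>.07)&(P[...,2]<.2)
q=P[m][:,:2]-C;z=P[m][:,2];k=(abs(q)<.1).all(1);q,z=q[k],z[k];e=(q@Y<-.045)
for a in(.085,.105,.125,.145,.16):
    k=e&(z>a)&(z<a+.02);print("end z",a,"X",np.percentile(q[k]@X,[2,50,98]),"Y",np.median(q[k]@Y),k.sum())
# rails in the side view, initial picture
s=load("pics/side0.npz");P=cloud(s);g=s["color"].astype(int).mean(2);bl=cv2.medianBlur(g.astype(np.uint8),21)
m=(g<bl-25.)&(abs(P[...,2]-.030)<.008);q=onz(s,np.argwhere(m)[:,::-1],.034)[:,:2]-C
k=(abs(q@Y)<.05)&(abs(q@X)<.03);a=q[k]@X;print("rails side: left",np.median(a[a<0]),"right",np.median(a[a>0]),k.sum())
E
```

```text
top edge Y 0.01 X 0.005568033950086154 0.005568033950086154 0.005568033950086154
top edge Y 0.02 X -0.033208064770242726 0.00582845399374387 -0.005321016554131337
top edge Y 0.03 X -0.011089119870944335 0.005471935282937268 -0.0028121668709610178
top edge Y 0.04 X -0.011441810787151334 0.00608878731930018 -0.002890315427321072
top edge Y 0.05 X -0.009595553345117061 0.005732278383797142 -0.0021160281025611933
end z 0.085 X [-0.0081 -0.0004  0.0077] Y -0.05296345672508215 44
end z 0.105 X [-0.0082 -0.0029  0.0069] Y -0.053058668073914295 47
end z 0.125 X [-0.0081 -0.0024  0.0073] Y -0.053103606018638505 47
end z 0.145 X [-0.0083 -0.0025  0.0068] Y -0.0531414862527185 54
end z 0.16 X [-0.0083 -0.002   0.0068] Y -0.05297413442709672 55
rails side: left -0.01575116194304417 right 0.014188775304464623 258
```

Emit:
drive_tool --rows '[0.05,-0.0015,0.001,0.015,0,0.05,0,0,0.015,0,0.05,0,0,0.01,0,0.05,0,0,0.006,0,0.05,0,0,0.004,0,0.05,0,0,0.002,0,0.05,0,0,0.002,0,0.05,0,0,0.001,0,0.05,0,0,0,0]'

```text
time: 9.3
position: [0.5355, -0.1666, 0.0894]
tool_rot: [0.625, 0.78, 0.0, 0.0]
wrist_force: [0.7, -0.2, -2.2]
opening: 0.179
finger_force: 24.9
```

Emit:
drive_tool --rows '[0.05,0,0,0.001,0,0.05,0,0,0.001,0,0.05,0,0,0.001,0,0.05,0,0,0,0,0.05,0,0,0,0]'

```text
time: 9.8
position: [0.5356, -0.1665, 0.0866]
tool_rot: [0.625, 0.78, 0.0, 0.0]
wrist_force: [-1.0, 0.8, 1.0]
opening: 0.177
finger_force: 24.9
```

Emit:
drive_tool --rows '[0.05,0,0,0.0007,0,0.05,0,0,0,0,0.05,0,0,0,0]'

```text
time: 10.1
position: [0.5357, -0.1665, 0.0865]
tool_rot: [0.625, 0.78, 0.0, 0.0]
wrist_force: [-1.3, 1.8, 5.3]
opening: 0.18
finger_force: 24.9
```

The floor is felt at TCP z 0.0865, so the frame's bottom is at about 26 mm as expected. I release gently and rise.

Emit:
drive_tool --rows '[0.05,0,0,-0.0006,0,0.05,0,0,0,0,0.05,0,0,0,0,0.19,0,0,0,0,0.21,0,0,0,0,0.24,0,0,0,0,0.3,0,0,0,0,0.4,0,0,0,0,0.5,0,0,0,0,0.5,0,0,0,0]' --force 4

```text
time: 11.1
position: [0.5353, -0.1666, 0.0861]
tool_rot: [0.625, 0.78, -0.0, -0.0]
wrist_force: [-0.2, 0.2, -0.2]
opening: 0.497
finger_force: 0.0
```

Emit:
drive_tool --rows '[0.5,0,0,-0.005,0,0.5,0,0,-0.01,0,0.5,0,0,-0.02,0,0.5,0,0,-0.03,0,0.5,0,0,-0.03,0,0.5,0,0,-0.03,0,0.5,0,0,0,0]'

```text
time: 11.8
position: [0.5387, -0.1677, 0.2177]
tool_rot: [0.625, 0.78, 0.002, 0.005]
wrist_force: [1.1, 0.3, -0.2]
opening: 0.498
finger_force: 0.0
```

```bash
python3 - <<'E'
from plant import r
from h import *
np.set_printoptions(precision=4,suppress=True)
out=[]
th=np.radians(12.57);X=np.array([np.cos(th),np.sin(th)]);Y=np.array([-np.sin(th),np.cos(th)]);C=np.array([.5345,-.1678])
for n,(x0,x1,y0,y1) in(("top",(270,390,140,260)),("side",(215,325,180,290))):
    c=r.capture(n); np.savez(f"pics/{n}4.npz",**c); out.append(cv2.resize(c["color"][y0:y1,x0:x1,::-1],(400,400),interpolation=cv2.INTER_CUBIC))
H=hsv(c);P=cloud(c);m=(H[...,0]>50)&(H[...,0]<85)&(H[...,1]>90)&(P[...,2]>.02)&(P[...,2]<.2)
q=P[m][:,:2]-C;z=P[m][:,2];k=(abs(q)<.1).all(1);q,z=q[k],z[k];e=(abs(q@Y+.053)<.008)&(abs(q@X)<.02)
print("z",np.percentile(z,[1,99]))
for a in(.03,.05,.07,.09):
    k=e&(z>a)&(z<a+.02);print("end z",a,"X",np.percentile(q[k]@X,[2,50,98]),"Y",np.median(q[k]@Y),k.sum())
cv2.imwrite("pics/g5.png",np.hstack(out));s=r.sense();print(s["position"],s["time"])
E
```

```text
z [0.0285 0.1172]
end z 0.03 X [-0.0075 -0.0017  0.0079] Y -0.05495674559371018 44
end z 0.05 X [-0.0072 -0.0014  0.0085] Y -0.05523774883484445 41
end z 0.07 X [-0.0072 -0.0014  0.0082] Y -0.05517537973135028 48
end z 0.09 X [-0.0072 -0.0019  0.0086] Y -0.055734969591371954 45
[ 0.5361 -0.1668  0.2127] 11.9
```

View pics/g5.png

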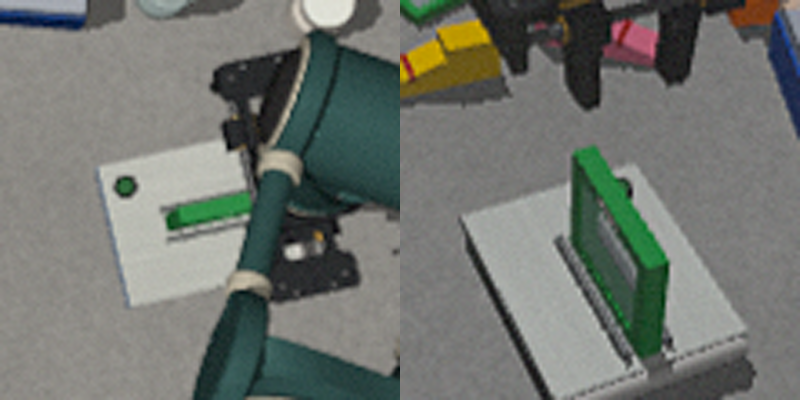

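The frame stands upright between the rails: X within ±8 mm of the channel centre at all heights, bottom at 27 mm, top at 117 mm, and the plate is down. Next is the wedge.

Emit:
drive_tool --rows '[0.55,0.02,0,0,0,0.55,0.04,0,0,0,0.55,0.04,0,0,0,0.55,0.04,0,0,0,0.55,0.04,0,0,0,0.55,0.04,0,0,0,0.55,0.04,0,0,0,0.55,0.0195,0,0,0,0.55,0,0,0,0]'

```text
time: 12.8
position: [0.4726, 0.1082, 0.2093]
tool_rot: [0.624, 0.781, -0.001, -0.001]
wrist_force: [0.1, -0.9, -0.3]
opening: 0.546
finger_force: 0.0
```

Emit:
drive_tool --rows '[0.55,0,0,0,8.5,0.55,0,0,0,8.5,0.55,0,0,0,8.5,0.55,0,0,0,8.5,0.55,0,0,0,8.5,0.55,0,0,0,8.5,0.55,0,0,0,8.5,0.55,0,0,0,8.5,0.55,0,0,0,8.5,0.55,0,0,0,8.5,0.55,0,0,0,8.5,0.55,0,0,0.04,0.5,0.55,0,0,0.04,0,0.55,0,0,0.04,0,0.55,0,0,0.02,0,0.55,0,0,0,0,0.55,0,0,0,0]'

```text
time: 14.5
position: [0.474, 0.1054, 0.0705]
tool_rot: [0.997, 0.074, -0.001, 0.0]
wrist_force: [0.7, 0.9, 0.3]
opening: 0.547
finger_force: 0.0
```

```bash
python3 - <<'E'
from plant import r
from h import *
np.set_printoptions(precision=4,suppress=True)
c=r.capture("side");np.savez("pics/side5.npz",**c);H=hsv(c);P=cloud(c)
c0=load("pics/side0.npz");H0=hsv(c0);P0=cloud(c0)
for h,p in((H0,P0),(H,P)):
    m=(cv2.inRange(h,(18,120,60),(34,255,255))>0)&(p[...,2]<.06)&(p[...,2]>.036)&(np.linalg.norm(p[...,:2]-[.46,.1],axis=2)<.07)
    q=p[m][:,:2]*1000;print(len(q),cv2.minAreaRect(q.astype(np.float32)))
a=[r.sense() for _ in range(1)][0];print(a["position"],a["tool_rot"],a["time"],a["joints"])
q=P[(cv2.inRange(H,(35,0,0),(36,1,1))>0)]
E
```

```text
109 ((475.42950439453125, 107.04447937011719), (45.69843673706055, 32.6338005065918), 8.089370727539062)
79 ((475.3031005859375, 107.20323181152344), (43.44059371948242, 31.233501434326172), 10.15746784210205)
[0.4752 0.1058 0.0717] [0.9972 0.0745 0.0004 0.0001] 14.55 [ 0.168   0.0802  2.1549 -0.0003  0.9058  1.5898]
```

Emit:
drive_tool --rows '[0.55,0,0,0.02,0,0.55,0,0,0.02,0,0.55,0,0,0.015,0,0.55,0,0,0.01,0,0.55,0,0,0,0,0.2,0,0,0,0,0.2,0,0,0,0,0.2,0,0,0,0]' --force 10

```text
time: 15.35
position: [0.4756, 0.1064, 0.0072]
tool_rot: [0.997, 0.075, 0.001, -0.0]
wrist_force: [0.3, -0.1, 1.8]
opening: 0.341
finger_force: 10.0
```

Emit:
drive_tool --rows '[0.2,0,0,0,0,0.2,0,0,0,0]' --force 30

```text
time: 15.55
position: [0.4756, 0.1064, 0.0072]
tool_rot: [0.997, 0.075, 0.001, -0.0]
wrist_force: [-0.2, -0.4, 6.0]
opening: 0.336
finger_force: 30.0
```

The grip holds at 29.6 mm, matching the 30 mm block. I lift it 4 mm, turn the nose to face the tunnel, move in front of the lip and set it down flat.

Emit:
drive_tool --rows '[0.2,0,0,-0.005,0,0.2,0,0,0,-8.55,0.2,0,0,0,-8.55,0.2,0,0,0,-8.55,0.2,0,0,0,-8.55,0.2,0,0,0,-8.55,0.2,0,0,0,-8.55,0.2,0,0,0,-8.55,0.2,0,0,0,-8.55,0.2,0,0,0,-8.55,0.2,0,0,0,-8.55,0.2,0,0,0,-8.55,0.2,-0.02,-0.0019,0,0,0.2,-0.025,0,0,0,0.2,-0.015,0,0,0,0.2,0,0,0,0,0.2,0,0,0.002,0,0.2,0,0,0.002,0,0.2,0,0,0.0005,0,0.2,0,0,0,0]'

```text
time: 17.55
position: [0.4854, 0.0478, 0.0072]
tool_rot: [0.625, 0.781, -0.0, -0.0]
wrist_force: [-3.2, -1.1, 6.0]
opening: 0.335
finger_force: 30.0
```

```bash
cat > w.py <<'E'
from plant import r
from h import *
np.set_printoptions(precision=4,suppress=True)
th=np.radians(12.57);X=np.array([np.cos(th),np.sin(th)]);Y=np.array([-np.sin(th),np.cos(th)]);C=np.array([.5345,-.1678])
def run(tag):
    for n in("top","side"):
        c=r.capture(n);np.savez(f"pics/{n}{tag}.npz",**c);H=hsv(c);P=cloud(c);x=c["color"].astype(int)
        near=(np.linalg.norm(P[...,:2]-[.5,.0],axis=2)<.14)
        y=(cv2.inRange(H,(18,110,50),(34,255,255))>0)&near&(P[...,2]<.06)
        q=P[y];print(n,"yellow",len(q),"X",np.percentile((q[:,:2]-C)@X,[1,50,99]),"Y",np.percentile((q[:,:2]-C)@Y,[1,50,99]),"z",np.percentile(q[:,2],[1,99]),cv2.minAreaRect((q[:,:2]*1000).astype(np.float32))[1:])
        R,G,B=x[...,0],x[...,1],x[...,2];m=(R>1.6*G)&(R>1.6*B)&(R>50)&near&(P[...,2]<.05)
        p=P[m][:,:2]-C;uv=np.argwhere(m)[:,::-1]
        if len(uv):
            w=onz(c,uv,.02)[:,:2]-C;print(" red",len(uv),"px",uv.mean(0),"cloud X,Y",(p@X).mean(),(p@Y).mean(),"z",P[m][:,2].mean(),"rayz20 X,Y",(w@X).mean(),(w@Y).mean())
        b=(B>R+12)&(B>G+3)&(np.abs((P[...,:2]-C)@X)<.08)&(np.abs((P[...,:2]-C)@Y-.105)<.02)&(P[...,2]<.05)
        uv=np.argwhere(b)[:,::-1]
        if len(uv):
            w=P[b];a=(w[:,:2]-C)@Y;print(" blue lip",len(uv),"Y",np.percentile(a,[2,50,98]),"z",np.percentile(w[:,2],[2,50,98]),"X",np.percentile((w[:,:2]-C)@X,[2,98]))
        g=(H[...,0]>50)&(H[...,0]<85)&(H[...,1]>90)&(P[...,2]>.04)&(P[...,2]<.14);d=P[...,:2]-C
        k=g&(abs(d@X)<.03)&(abs(d@Y)<.075);print(" frame n",k.sum(),"z",np.percentile(P[k][:,2],[1,99]),"X",np.percentile(d[k]@X,[2,98]),"Y",np.percentile(d[k]@Y,[2,98]))
    s=r.sense();p=s["position"][:2]-C;print("TCP X,Y,z",p@X,p@Y,s["position"][2],"rot",s["tool_rot"],"F",s["wrist_force"],s["time"])
E
python3 -c "import w;w.run('6')"
```

```text
Traceback (most recent call last):
  File "w.py", line 10, in run
    q=P[y];print(n,"yellow",len(q),"X",np.percentile((q[:,:2]-C)@X,[1,50,99]),"Y",np.percentile((q[:,:2]-C)@Y,[1,50,99]),"z",np.percentile(q[:,2],[1,99]),cv2.minAreaRect((q[:,:2]*1000).astype(np.float32))[1:])
                                       ~~~~~~~~~~~~~^^^^^^^^^^^^^^^^^^^^^^^^^
IndexError: index -1 is out of bounds for axis 0 with size 0
```

```bash
sed -i 's/for n in("top","side"):/for n in("side",):/' w.py; python3 -c "import w;w.run('6')"
```

```text
side yellow 411 X [-0.0176 -0.0026  0.0214] Y [0.131  0.1843 0.2398] z [-0.0001  0.0417] ((42.10036849975586, 152.95811462402344), 7.649649620056152)
 red 20 px [246.25 216.5 ] cloud X,Y 0.0026933839830436588 0.1782894451110015 z 0.018474354648422082 rayz20 X,Y 0.002114408156835667 0.17687268451593896
 frame n 526 z [0.0409 0.1174] X [-0.0075  0.0086] Y [-0.0566  0.0506]
TCP X,Y,z -0.0010313168454912144 0.22110201706261512 0.007235783575248466 rot [ 0.6245  0.781  -0.0005 -0.0002] F [-2.4477 -2.7815  7.1699] 17.65
```

```bash
python3 - <<'E'
from w import *
c=load("pics/side6.npz");pos=C-.001*X
H=hsv(c);P=cloud(c);x=c["color"].astype(int);R,G,B=x[...,0],x[...,1],x[...,2]
near=(np.linalg.norm(P[...,:2]-[.5,.0],axis=2)<.14)
m=(R>1.6*G)&(R>1.6*B)&(R>50)&near&(P[...,2]<.05)
print(np.c_[np.argwhere(m)[:,::-1],(P[m][:,:2]-C)@X*1000,(P[m][:,:2]-C)@Y*1000,P[m][:,2]*1000].round(0).astype(int).tolist())
for yy in(.1686,.178):
    print(yy,proj(c,[[*(pos+a*X+yy*Y),.02] for a in(-.015,0,.015)]).round(1).tolist())
print("nose top/bottom expected",proj(c,[[*(pos+a*X+.1286*Y),z] for a in(-.015,.015) for z in(0,.008)]).round(1).tolist())
# lip lower/upper edge predicted
print("lip",proj(c,[[*(C+a*X+.105*Y),z] for a in(-.07,.07) for z in(.016,.026)]).round(1).tolist())
y=(cv2.inRange(H,(18,110,50),(34,255,255))>0)&near&(P[...,2]<.06)
v,u=np.nonzero(y);print("yellow u",u.min(),u.max(),"v",v.min(),v.max())
for vv in range(v.max()-14,v.max()+1): print(vv,u[v==vv].min(),u[v==vv].max(),end="; ")
im=cv2.resize(c["color"][170:270,215:315,::-1],(600,600),interpolation=cv2.INTER_CUBIC);cv2.imwrite("pics/g6.png",im)
E
```

```text
[[259, 187, 86, 278, 24], [250, 216, 13, 175, 19], [246, 217, 0, 174, 21], [247, 217, 2, 173, 21], [248, 217, 7, 176, 17], [249, 217, 8, 173, 19], [250, 217, 11, 171, 19], [251, 217, 22, 189, -1], [243, 218, -9, 174, 20], [244, 218, -6, 174, 19], [245, 218, -4, 171, 21], [246, 218, -1, 171, 20], [247, 218, 1, 169, 21], [248, 218, 5, 171, 18], [241, 219, -15, 174, 19], [242, 219, -12, 173, 18], [243, 219, -10, 172, 19], [244, 219, -8, 169, 21], [241, 220, -17, 170, 19], [241, 221, -18, 168, 18]]
0.1686 [[241.4, 220.0], [246.4, 218.5], [251.3, 217.1]]
0.178 [[240.2, 217.8], [245.2, 216.4], [250.1, 215.0]]
nose top/bottom expected [[246.9, 234.6], [246.9, 232.6], [256.9, 231.6], [256.9, 229.6]]
lip [[231.3, 242.4], [231.2, 239.8], [279.0, 227.6], [279.2, 225.0]]
yellow u 235 256 v 197 233
219 239 252; 220 239 252; 221 240 252; 222 240 253; 223 241 253; 224 242 254; 225 242 254; 226 242 255; 227 243 255; 228 244 256; 229 245 256; 230 245 256; 231 245 255; 232 246 252; 233 246 249;
```

Filtered, the red line lies at Y about 0.171, against 0.169 expected from the grip. The nose lies 25 mm outside the lip, and X is centred within 2 mm. I push in to just short of contact.

Emit:
drive_tool --rows '[0.2,-0.008,0,0,0,0.2,-0.01,0,0,0,0.2,-0.01,0,0,0,0.2,-0.01,0,0,0,0.2,-0.007,0,0,0,0.2,0,0,0,0]'

```text
time: 18.25
position: [0.4966, 0.0028, 0.0073]
tool_rot: [0.625, 0.781, 0.0, 0.001]
wrist_force: [-0.8, -0.1, 6.0]
opening: 0.334
finger_force: 30.0
```

```bash
cat > lift.py <<'E'
from w import *
def lift(tag):
    c=r.capture("side");np.savez(f"pics/side{tag}.npz",**c)
    c0=load("pics/side4.npz")
    res=[]
    for k in(c0,c):
        P=cloud(k);d=P[...,:2]-C;a=d@X;b=d@Y;z=P[...,2]
        m=(abs(a)<.065)&(abs(a)>.02)&(b>-.06)&(b<.1)&(z>.012)&(z<.045)&(k["color"].min(2)>100)
        A=np.c_[b[m]+.065,np.ones(m.sum())];w=np.ones(m.sum(),bool)
        for _ in range(5):
            s=np.linalg.lstsq(A[w],z[m][w],rcond=None)[0];w=abs(z[m]-A@s)<.006
        res.append(s);print("plate slope rad",s[0],"z at lip",s[0]*.17+s[1],w.sum())
    print("lift by slope mm",(res[1]-res[0])[0]*170,"by height at lip",((res[1]-res[0])@[.17,1])*1000)
    s=r.sense();p=s["position"][:2]-C;print("TCP X,Y,z",p@X,p@Y,s["position"][2],"F along Y",s["wrist_force"][:2]@Y,s["wrist_force"],s["time"])
    H=hsv(c);P=cloud(c);x=c["color"].astype(int);R,G,B=x[...,0],x[...,1],x[...,2];d=P[...,:2]-C
    m=(R>1.6*G)&(R>1.6*B)&(R>50)&(abs(d@X)<.03)&(d@Y<.2)&(d@Y>.08)&(P[...,2]<.05)&(P[...,2]>.005)
    if m.any():uv=np.argwhere(m)[:,::-1];print("red n",m.sum(),"Y",np.median(d[m]@Y),"rays z20",np.median((onz(c,uv,.02)[:,:2]-C)@Y))
    g=(H[...,0]>50)&(H[...,0]<85)&(H[...,1]>90)&(P[...,2]>.04)&(P[...,2]<.14);k=g&(abs(d@X)<.03)&(abs(d@Y)<.075)
    print("frame n",k.sum(),"z",np.percentile(P[k][:,2],[1,99]),"X",np.percentile(d[k]@X,[2,98]),"Y",np.percentile(d[k]@Y,[2,98]))
E
python3 -c "import lift;lift.lift('7')"
```

```text
plate slope rad -0.00019024793923647025 z at lip 0.02518039958207615 1342
plate slope rad -0.001912596826827181 z at lip 0.025040595446541223 700
lift by slope mm -0.2927993108904208 by height at lip -0.13980413553492735
TCP X,Y,z 8.786622358705553e-05 0.17479810162977832 0.007219184784638059 F along Y 0.0589051186902908 [-0.7763 -0.1127  5.42  ] 18.3
red n 18 Y 0.12526279279135838 rays z20 0.12531805875117713
frame n 512 z [0.0412 0.1172] X [-0.0074  0.0084] Y [-0.0566  0.0505]
```

The plate is still down. I advance in small steps and watch the force for first contact.

Emit:
drive_tool --rows '[0.2,-0.0015,0,0,0,0.2,-0.0015,0,0,0,0.2,0,0,0,0]'

```text
time: 18.6
position: [0.4969, 0.001, 0.0072]
tool_rot: [0.625, 0.781, 0.001, 0.0]
wrist_force: [-0.9, 3.9, 6.7]
opening: 0.337
finger_force: 30.0
```

Emit:
drive_tool --rows '[0.2,-0.001,0,0,0,0.2,-0.001,0,0,0,0.2,0,0,0,0]'

```text
time: 18.9
position: [0.4972, -0.0008, 0.0072]
tool_rot: [0.625, 0.781, 0.001, -0.0]
wrist_force: [-1.4, 4.4, 6.3]
opening: 0.341
finger_force: 30.0
```

Emit:
drive_tool --rows '[0.2,-0.001,0,0,0,0.2,-0.001,0,0,0,0.2,0,0,0,0]'

```text
time: 19.2
position: [0.4975, -0.0022, 0.0072]
tool_rot: [0.625, 0.78, 0.001, -0.0]
wrist_force: [-1.6, 7.1, 6.9]
opening: 0.339
finger_force: 30.0
```

Emit:
drive_tool --rows '[0.2,-0.001,0,0,0,0.2,-0.001,0,0,0,0.2,0,0,0,0]'

```text
time: 19.5
position: [0.4976, -0.0029, 0.0072]
tool_rot: [0.625, 0.78, 0.001, -0.001]
wrist_force: [-2.0, 13.2, 7.9]
opening: 0.34
finger_force: 30.0
```

```bash
python3 -c "import lift;lift.lift('8')"
```

```text
plate slope rad -0.00019024793923647025 z at lip 0.02518039958207615 1342
plate slope rad 0.0007857947089144357 z at lip 0.025457854532908764 677
lift by slope mm 0.165927250185654 by height at lip 0.2774549508326113
TCP X,Y,z -6.416275589639581e-05 0.16895252754649454 0.007224615403095772 F along Y 14.42853048089217 [-2.273  14.276   7.6297] 19.55
red n 17 Y 0.11964875536882 rays z20 0.11960706430192045
frame n 521 z [0.0417 0.1174] X [-0.0073  0.0086] Y [-0.0566  0.0512]
```

Contact comes at TCP Y of about 0.169–0.170, where 0.171 was predicted. The horizontal force has grown because the wedge is pressed onto the bench, so I'll ease the downward push slightly, firm the grip and go on.

Emit:
drive_tool --rows '[0.2,0,0,-0.0004,0,0.2,0,0,-0.0003,0,0.2,-0.001,0,0,0,0.2,-0.001,0,0,0,0.2,0,0,0,0]' --force 45

```text
time: 20.05
position: [0.4976, -0.0052, 0.0073]
tool_rot: [0.625, 0.78, 0.001, -0.001]
wrist_force: [-1.2, 10.4, 3.8]
opening: 0.333
finger_force: 45.0
```

```bash
python3 -c "import lift;lift.lift('9')"
```

```text
plate slope rad -0.00019024793923647025 z at lip 0.02518039958207615 1342
plate slope rad 0.0049486685719819234 z at lip 0.026066505197341074 672
lift by slope mm 0.8736158069071269 by height at lip 0.8861056152649218
TCP X,Y,z -0.0006281565735715863 0.166724924374241 0.007241560536172337 F along Y 10.666185774875546 [-1.2446 10.6506  3.9668] 20.1
red n 15 Y 0.11682239650333089 rays z20 0.11750704776462112
frame n 531 z [0.0409 0.1174] X [-0.0075  0.0087] Y [-0.0567  0.0502]
```

The lip is 0.88 mm up at Y 0.1667, so the plate lifts as it should. I continue.

Emit:
drive_tool --rows '[0.2,-0.001,0,0,0,0.2,-0.001,0,0,0,0.2,-0.001,0,0,0,0.2,-0.001,0,0,0,0.2,-0.001,0,0,0,0.2,-0.001,0,0,0,0.2,0,0,0,0]'

```text
time: 20.8
position: [0.4986, -0.0109, 0.0073]
tool_rot: [0.625, 0.78, 0.001, -0.002]
wrist_force: [-2.7, 11.7, 5.3]
opening: 0.336
finger_force: 45.0
```

```bash
python3 -c "import lift;lift.lift('10')"
```

```text
plate slope rad -0.00019024793923647025 z at lip 0.02518039958207615 1342
plate slope rad 0.012850406690668795 z at lip 0.027529334314122477 660
lift by slope mm 2.216911287083895 by height at lip 2.3489347320463256
TCP X,Y,z -0.0009658170529778647 0.16095488844125877 0.007226393371101984 F along Y 11.130893764216738 [-2.3608 10.8778  5.528 ] 20.85
frame n 527 z [0.0413 0.1184] X [-0.0074  0.0083] Y [-0.0575  0.05  ]
```

Emit:
drive_tool --rows '[0.2,-0.001,0,0,0,0.2,-0.001,0,0,0,0.2,-0.001,0,0,0,0.2,-0.001,0,0,0,0.2,0,0,0,0,0.2,0,0,0,0]'

```text
time: 21.45
position: [0.4994, -0.0148, 0.0072]
tool_rot: [0.625, 0.78, 0.001, -0.002]
wrist_force: [-3.5, 12.3, 6.2]
opening: 0.335
finger_force: 45.0
```

```bash
python3 - <<'E'
import lift
lift.lift('11');lift.lift('12')
c=lift.load("pics/side12.npz");import cv2
cv2.imwrite("pics/g7.png",cv2.resize(c["color"][190:290,215:325,::-1],(770,600) if 0 else (660,600),interpolation=cv2.INTER_CUBIC))
E
```

```text
plate slope rad -0.00019024793923647025 z at lip 0.02518039958207615 1342
plate slope rad 0.019446364798035017 z at lip 0.02865661411769371 665
lift by slope mm 3.338224165336153 by height at lip 3.4762145356175567
TCP X,Y,z -0.0010024533792888609 0.15699966234063223 0.007243996195905454 F along Y 11.945592165921047 [-3.4689 11.4655  5.4173] 21.5
frame n 536 z [0.0405 0.1192] X [-0.0075  0.0087] Y [-0.0582  0.0497]
plate slope rad -0.00019024793923647025 z at lip 0.02518039958207615 1342
plate slope rad 0.023453138927205235 z at lip 0.02900751168113078 663
lift by slope mm 4.01937576729509 by height at lip 3.8271120990546286
TCP X,Y,z -0.0009812303719424055 0.15700049077711467 0.0072369230063663165 F along Y 12.888646473990429 [-3.0359 12.5282  5.6288] 21.55
frame n 543 z [0.0405 0.1192] X [-0.0075  0.0084] Y [-0.0581  0.0485]
```

View pics/g7.png

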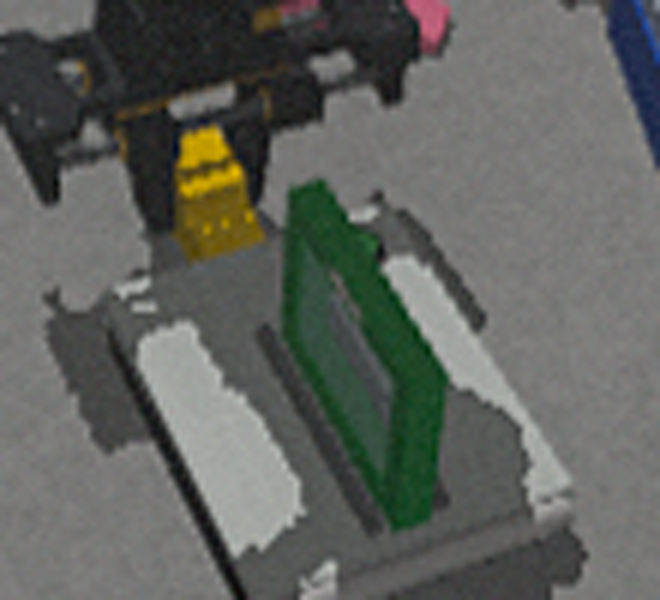

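The wedge is under the lip at (220,250), the frame stands upright in the channel (365,350), and the red line has gone under the edge. The lift reads about 3.7 mm with some noise, so I'll average a few more frames.

```bash
python3 - <<'E'
from w import *
def est(k):
    P=cloud(k);d=P[...,:2]-C;a=d@X;b=d@Y;z=P[...,2]
    m=(abs(a)<.065)&(abs(a)>.02)&(b>-.06)&(b<.1)&(z>.012)&(z<.045)&(k["color"].min(2)>60)&(k["color"].max(2)-k["color"].min(2).astype(int)<25)
    A=np.c_[b[m]+.065,np.ones(m.sum())];w=np.ones(m.sum(),bool)
    for _ in range(5):
        s=np.linalg.lstsq(A[w],z[m][w],rcond=None)[0];w=abs(z[m]-A@s)<.006
    return np.array([s[0]*170,(s[0]*.17+s[1])*1000])
b=np.array([est(load(f"pics/side{i}.npz")) for i in(0,4,5,6,7)])
n=np.array([est(r.capture("side")) for _ in range(12)])
print("base",b.mean(0),b.std(0),"now",n.mean(0),n.std(0),"lift slope/height",n.mean(0)-b.mean(0))
s=r.sense();p=s["position"][:2]-C;print(p@X,p@Y,s["wrist_force"],s["time"])
E
```

```text
base [-0.0073 25.2135] [0.0794 0.0521] now [ 3.706  28.8824] [0.1327 0.0887] lift slope/height [3.7132 3.669 ]
-0.0010255898948596301 0.15700089788540544 [-2.3373 10.8866  5.3474] 22.15
```

The lift is 3.69 mm ± 0.05, so about 1 mm more travel is needed.

Emit:
drive_tool --rows '[0.2,-0.0005,0,0,0,0.2,-0.0005,0,0,0,0.2,0,0,0,0,0.2,0,0,0,0,0.2,0,0,0,0]'

```text
time: 22.65
position: [0.4995, -0.0157, 0.0073]
tool_rot: [0.625, 0.78, 0.001, -0.002]
wrist_force: [-2.6, 13.0, 5.8]
opening: 0.332
finger_force: 45.0
```

```bash
python3 - <<'E'
from w import *
def est(k):
    P=cloud(k);d=P[...,:2]-C;a=d@X;b=d@Y;z=P[...,2]
    m=(abs(a)<.065)&(abs(a)>.02)&(b>-.06)&(b<.1)&(z>.012)&(z<.045)&(k["color"].min(2)>60)&(k["color"].max(2)-k["color"].min(2).astype(int)<25)
    A=np.c_[b[m]+.065,np.ones(m.sum())];w=np.ones(m.sum(),bool)
    for _ in range(5):
        s=np.linalg.lstsq(A[w],z[m][w],rcond=None)[0];w=abs(z[m]-A@s)<.006
    return np.array([s[0]*170,(s[0]*.17+s[1])*1000])
n=np.array([est(r.capture("side")) for _ in range(12)]).mean(0)-[-.007,25.21]
print("lift",n)
c=r.capture("side");P=cloud(c);H=hsv(c);d=P[...,:2]-C
k=(H[...,0]>50)&(H[...,0]<85)&(H[...,1]>90)&(P[...,2]>.04)&(P[...,2]<.14)&(abs(d@X)<.03)&(abs(d@Y)<.075)
print("frame z",np.percentile(P[k][:,2],[1,99]),"X",np.percentile(d[k]@X,[2,98]),"Y",np.percentile(d[k]@Y,[2,98]))
s=r.sense();p=s["position"][:2]-C;print(p@X,p@Y,s["wrist_force"],s["opening"],s["finger_force"],s["time"])
if abs(n.mean()-4)<.25: print(r.sign_off())
E
```

```text
lift [3.9153 3.8962]
frame z [0.0403 0.1191] X [-0.0073  0.0086] Y [-0.0583  0.0489]
-0.0010026407033373575 0.15611701310368967 [-2.5124 12.7136  6.0276] 0.3360234785329637 44.99874788336456 23.3
the job is handed in; nothing more can be done
None
```

The job is handed in: the frame stands upright in the channel, the wedge holds the lip about 3.9 mm up (4 mm puts the red line exactly under the edge, though the line itself was hidden by then), and the gripper still holds the wedge; I saw nothing else shifted in the views I checked.

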